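# Hold the moisture meter on a carved rosette

### The arm

A 6-joint arm with a two-finger parallel gripper is mounted at the origin on the work surface. World frame = base frame: x ahead of the robot, y to its left, z up, the work surface at z = 0. Lengths are in m, angles in rad, forces in N, time in s.
With the tool pointing down it reaches from about 0.4 to 0.825 m from the base axis. Payload 7 kg.
Tool frame: the origin (TCP) lies on the centre line of the jaws, within the pads' length; the fingertips stand 11 mm ahead of it and the grasp point (between the pads) lies 8 mm behind it; z points along the fingers, y is the direction in which the jaws open and shut (so a half turn about z gives the same grasp; the last joint's range is limited). The gripper opens to 88 mm and grips with 3 to 60 N. Pads are 19 mm wide; open, the fingers measure 130 mm over their backs; the gripper's body (78 mm by 193 mm) begins 47 mm behind the grasp point.
Start: joints at [0.288, 0.359, 0.012, 0, -1.224, -0.288], TCP at [0.675, -0, 0.238] pointing down, gripper open.
Joint ranges: [-3.07, 3.07], [-1.43, 2.12], [-1.02, 1.25], [-3.03, 1.67], [-3.05, -0], [-3.03, 3.03]. Speed limits (rad/s): [2.39, 2.39, 3.01, 3.14, 3.14, 3.14].

### API

Orientations are given as [roll, pitch, yaw] about the fixed x, y, z axes, in that order (R = Rz(yaw) Ry(pitch) Rx(roll)).
In Python, from station import * gives the robot as it stands.
- The arm moves only by the tool play_rows, never from a script. Its argument "targets" is a list of rows, each a list of 7 numbers: the turn, a rotation vector about the world's x, y, z in rad, then the shift along the world's x, y, z in m, then the opening, from 0 (shut) to 1 (fully open). A call has 1 to 12 rows; each row shifts and turns the pose as measured when the row begins; what a row does not reach is not made up. A row lasts 1/8 s, in which the tool goes at most 62.5 mm and 10.7 degrees, less where a joint would pass 70% of its speed; a pose out of reach is approached as far as the arm can. A call is refused whole if a number of a shift passes 0.0625 or a number of a turn 0.188, either way. A call with a gripper value outside its range is refused whole. The fingers move at their own pace and stop on an object; "grip_force" is the grip in N (left out, the last holds). Time passes only in rows, so rows that do not move let the fingers close. It gives the time, the measured TCP pose, the force and the opening at its end, in the units of the state.
- get_state(): the state, without advancing time (a new reading comes with each control period).
- grab_frame(name): name is "scene" or "side" or "wrist"; returns (picture, depth): 384x512x3 uint8, blue, green, red; 384x512 float32, m along the optical axis (not along the pixel's ray), 0 where there is no reading.
- camera_params(name): a dict with "camera_matrix" (3x3 intrinsics, pixels), "dist" ([k1, k2, p1, p2, k3] as OpenCV has them; the pictures are not rectified), "extrinsics" (4x4, takes a point from world to camera coordinates); the wrist camera has in their place "hand_eye" (4x4, takes a point from camera to tool coordinates, whose origin is the TCP and whose axes are the flange's). Camera axes: x right, y up, looking along -z (the intrinsics and any distortion apply to the point x, -y, -z); pixel columns grow to the right and rows downward; lengths in m; the calibration is good to about 2 mm. A picture is of the moment at which its call begins: read the wrist's pose just before it. camera_params takes no time and is no camera call.
- job_done(): hands the job in, once; it reports no verdict.
The state is a dict: "t": time; "q": joint angles; "qd": joint speeds; "joint_efforts": joint torques, N m; "eef_pos": TCP position; "ee_rot": TCP orientation; "force": force on the tool from outside, world axes, zero at the start; "moment": the same for the moment, N m; "width": finger opening in m.
Only numpy, scipy, OpenCV 4.12 (cv2) and the standard library are available. Lean on these libraries where they do the work, as an engineer would, in place of code of your own. Each camera call takes 0.05 s, during which the arm holds its last target.

### The job

Slide the wooden tray with the carved rosette along the bench into the jig's slot, under both lips, until it is fully home against the back stop, and let go of it. Then take the yellow moisture meter out of its stand and hold it upright on the rosette so that both contact pins stand on the green strip, in line with the strip's length, pressed lightly (about 6 N, both pins roughly half sunk). Finish while still holding it there; never bear down hard on the carving (stay well under 20 N), and leave the mallet, gouge, box and tape where they lie.

Things in the scene. Friction and masses are not known exactly. Their poses are not given: they have to be found in the camera images.
- tray_handle (a point): Centre of the tray's blue grip block: 24 mm along x, 30 along y, 40 tall; point 30 mm, block top 50 mm above the bench. Loose plywood tray, 0.3-0.6 kg, flat on the bench: base 120 mm wide (x), 10 thick, reaching from here 17 mm to +y and 143 mm to -y (its leading end). An 8 mm high rim round the rosette begins 34 mm from here towards -y. z is up.
- home (a point): Where tray_handle lies, axes alike, when the tray is home. Fixed jig: the tray enters moving along -y. From here towards -y: back stop's face at 143 mm; dark rails from 38 mm on, inner faces 125 mm apart, their aluminium lips reaching 6 mm in over the tray's edges 14-22 mm above the bench; before the rails, 22 mm high guides flare out and end 15 mm from here.
- mark (a point): Centre of the green strip, 40 x 18 mm, on the flat top (26 mm above the bench) of the carved rosette, a loose round disc of 90 mm diameter, 16 thick, in the tray. The strip's length runs along this x axis (either way round is the same); z is up. The rosette's centre is 12 mm from here towards -y. It can turn in the tray: read again when the tray is home.
- meter_grip (a point): Centre of the yellow meter's case, 44 mm along x, 26 along y (broad faces, grip these), 78 tall (z), 0.2 kg. It starts upright in its stand, this point 84 mm above the bench. Two brass pins, 7 mm thick, stick out 30 mm below the body at 10 mm either side of its middle along x: tips 69 mm below this point. Each is sprung, 16 mm travel: 0.9 N to start, then 0.3 N per mm.
- pin_mid (a point): Point midway between the two pin tips as they are when fully out, on the meter's axis, 69 mm below its body's centre; x along the line of the pins, z up the body. It is fixed to the case, not to the pins; with the pins pushed in, it lies that far below the surface they stand on.
- pin_a (a joint): How far the pin on the meter's +x side is pushed in: 0 fully out, 0.016 m fully in. Half sunk is 0.008.
- pin_b (a joint): The same for the pin on the meter's -x side.
- stand: Meter's wooden stand, fixed: 80 mm along x, 60 along y, 45 tall, origin at the centre of its underside. The meter's body rests on its top inside a fence 8 mm high, 3 mm play all round, the pins hanging in the pocket below. Draw the meter straight up 50 mm or more to clear it.
- mallet: Bystander: round carver's mallet lying on the bench, head 72 mm across and 95 mm long towards +x, dark handle towards -x, 215 mm long in all. Origin on the bench under the middle of its axis.
- gouge: Bystander: carving gouge lying on the bench, 210 mm long along x, dark handle 25 mm thick towards -x, steel blade towards +x. Origin on the bench under the ferrule.
- casket: Bystander: carved dark wooden box with a lid, 80 x 110 x 72 mm. Origin at the centre of its underside.
- tape: Bystander: yellow roll of tape lying flat, 90 mm across, 24 mm tall. Origin at the centre of its underside.
There are look-alikes about, which are no part of the job. There is more than one size of the part that bears home; the job needs the smaller. What is shaped like the part that bears meter_grip but turquoise is not meant.

How it is judged:
On the way, in this order (a step that is already met when the one before it is completed fails the run):
1. the tray with its rosette is fully home in the jig, at rest and let go (horizontal distance between tray_handle and home below 0.006 m and angle between the y axis of tray_handle and the y axis of home, either way round below 0.06 rad and height (world z) of tray_handle below 0.034 m and angle between each of tray_handle, mark's own z axis and vertical below 0.06 rad and horizontal distance between mark and tray_handle below 0.106 m and height (world z) of mark below 0.03 m and contact force between the fingers and tray below 0.5 N and linear speed of tray below 0.02 m/s), for 0.2 s.
2. the meter is drawn out of its stand, held by the gripper, with the tray still home (horizontal distance between tray_handle and home below 0.006 m and angle between the y axis of tray_handle and the y axis of home, either way round below 0.06 rad and height (world z) of pin_mid above 0.05 m and contact force between the fingers and meter above 2 N), for 0.1 s.
At the end, for the whole second after the job is handed in: Tray home within 6 mm and 3.4 degrees, rosette in it; the gripper holds the meter at rest, upright within 7 degrees, pins' middle within 7 mm of the strip's centre and in line within 12 degrees, each pin 3 to 13 mm in, 2 to 11 N on the rosette, clear of the stand (horizontal distance between tray_handle and home below 0.006 m and angle between the y axis of tray_handle and the y axis of home, either way round below 0.06 rad and height (world z) of tray_handle below 0.034 m and angle between each of tray_handle, mark's own z axis and vertical below 0.06 rad and horizontal distance between mark and tray_handle below 0.106 m and height (world z) of mark below 0.03 m and horizontal distance between pin_mid and mark below 0.007 m and angle between the x axis of pin_mid and the x axis of mark, either way round below 0.21 rad and angle between pin_mid's own z axis and vertical below 0.12 rad and value of joint pin_a between 0.003 and 0.013 m and value of joint pin_b between 0.003 and 0.013 m and contact force between meter and rosette between 2 and 11 N and contact force between the fingers and meter above 2 N and contact force between meter and stand below 0.1 N and linear speed of meter below 0.02 m/s); the arm keeps its last pose, push and grip.
It fails at once if the meter is pressed on the rosette with more than 20 N (contact force between meter and rosette above 20 N).
It fails at once if the mallet is pushed more than 30 mm (distance of mallet from where it was at the start of the episode above 0.03 m).
It fails at once if the gouge is pushed more than 30 mm (distance of gouge from where it was at the start of the episode above 0.03 m).
It fails at once if the box is pushed more than 30 mm (distance of casket from where it was at the start of the episode above 0.03 m).
It fails at once if the tape is pushed more than 30 mm (distance of tape from where it was at the start of the episode above 0.03 m).
It also fails if it takes over 58 s, if anything falls off the work surface, if the arm or the gripper's body presses on something with over 40 N, if the wrist force passes 120 N, or if a joint passes its speed limit or range.

## Working session

There is one attempt and no reset: what is moved stays moved. The work goes in short steps, Python scripts to look and compute and a tool call to move; the robot and the scene stay as the last step left them, time stands still between calls to the robot, and variables do not carry over. Pictures are saved under pics/ and viewed, and the job is handed in when it is done.

Besides the shell and the picture viewer there is one more tool, called after ">>>" by a JSON object that holds its "op" and its "data". play_rows: Moves the arm, as the interface text tells. Its arguments: {"type":"object","properties":{"targets":{"type":"array","items":{"type":"array","items":{"type":"number"}}},"grip_force":{"type":"number"}},"required":["targets"]}

```bash
ls; mkdir -p pics; python3 - <<'E'
from station import *
import cv2,pickle,numpy as np
print(get_state())
d={}
for n in ["scene","side","wrist"]:
    s=get_state(); im,dep=grab_frame(n); d[n]=(im,dep,camera_params(n),s)
    cv2.imwrite(f"pics/{n}0.png",im); print(n,camera_params(n))
pickle.dump(d,open("f0.pkl","wb"))
E
```

```text
pics
{'t': 0.0, 'q': array([ 2.88117364e-01,  3.59376875e-01,  1.10793806e-02, -3.78221980e-04,
       -1.22410359e+00, -2.88133786e-01]), 'qd': array([ 0.00153229, -0.00040403, -0.00022196,  0.00083235, -0.00038137,
        0.00030341]), 'joint_efforts': array([-8.00930356e-04, -5.82726967e+01,  2.93058443e+01,  6.99745238e+00,
        6.93249181e-03, -2.06530804e-04]), 'eef_pos': array([ 6.74531421e-01, -2.99838016e-06,  2.36633022e-01]), 'ee_rot': array([ 3.13995300e+00, -1.15164177e-04, -1.57094146e+00]), 'force': array([ 0.4431322 ,  0.52853718, -0.38739845]), 'moment': array([-0.03927146, -0.00382398,  0.00661449]), 'width': 0.08762760505608531}
scene {'camera_matrix': array([[397.31398471,   0.        , 258.65951402],
       [  0.        , 397.31398471, 189.05215927],
       [  0.        ,   0.        ,   1.        ]]), 'dist': array([0.00015084, 0.        , 0.        , 0.        , 0.        ]), 'extrinsics': array([[-0.44350785,  0.89626892, -0.00167357,  0.25059048],
       [-0.71286199, -0.35161811,  0.60678867,  0.27716842],
       [ 0.54325737,  0.27030856,  0.79486144, -
[... 505 characters left out ...]
  0.73745243, -1.46271382],
       [ 0.        ,  0.        ,  0.        ,  1.        ]])}
wrist {'camera_matrix': array([[270.10628469,   0.        , 258.98958094],
       [  0.        , 270.10628469, 193.01395807],
       [  0.        ,   0.        ,   1.        ]]), 'dist': array([0.00951558, 0.        , 0.        , 0.        , 0.        ]), 'hand_eye': array([[-1.47933691e-04,  9.59999893e-01,  2.80000327e-01,
         7.58356742e-02],
       [ 9.99999982e-01,  1.08187756e-04,  1.57405010e-04,
        -3.31822718e-05],
       [ 1.20816186e-04,  2.80000345e-01, -9.59999892e-01,
        -1.46961376e-01],
       [ 0.00000000e+00,  0.00000000e+00,  0.00000000e+00,
         1.00000000e+00]])}
```

View pics/scene0.png

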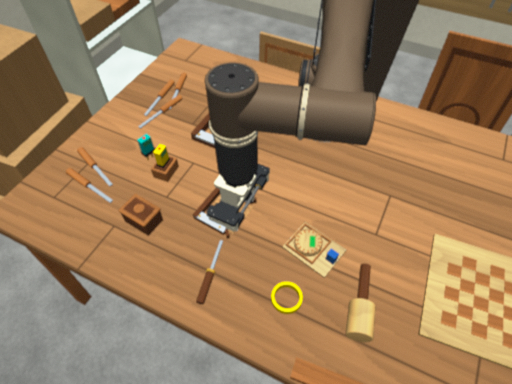

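View pics/side0.png

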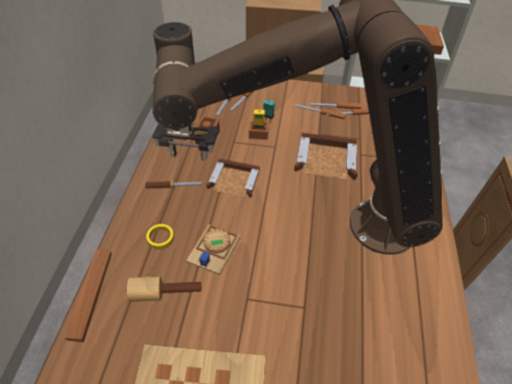

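View pics/wrist0.png

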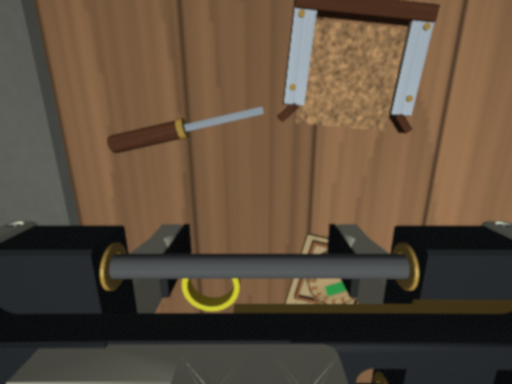

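```bash
cat > h.py <<'E'
import numpy as np,cv2
from scipy.spatial.transform import Rotation as Ro
def T_wc(P,s=None):
    """camera->world (camera axes x right,y up,-z fwd)"""
    if 'extrinsics' in P: return np.linalg.inv(P['extrinsics'])
    T=np.eye(4);T[:3,:3]=Ro.from_euler('xyz',s['ee_rot']).as_matrix();T[:3,3]=s['eef_pos']
    return T@P['hand_eye']
def ray(P,uv,s=None):
    p=cv2.undistortPoints(np.array(uv,float).reshape(-1,1,2),P['camera_matrix'],P['dist']).reshape(-1,2)
    T=T_wc(P,s); d=np.c_[p[:,0],-p[:,1],-np.ones(len(p))]
    return T[:3,3],d@T[:3,:3].T
def onplane(P,uv,z,s=None):
    o,d=ray(P,uv,s); t=(z-o[2])/d[:,2]; return o+d*t[:,None]
def bydepth(P,uv,D,s=None):
    o,d=ray(P,uv,s); return o+d*np.atleast_1d(D)[:,None]
def proj(P,X,s=None):
    T=np.linalg.inv(T_wc(P,s)); X=np.atleast_2d(X)@T[:3,:3].T+T[:3,3]
    X=X*[1,-1,-1]
    return cv2.projectPoints(X.reshape(-1,1,3),np.zeros(3),np.zeros(3),P['camera_matrix'],P['dist'])[0].reshape(-1,2)
def crop(im,u0,v0,u1,v1,k,fn):
    c=cv2.resize(im[v0:v1,u0:u1],None,fx=k,fy=k,interpolation=cv2.INTER_CUBIC)
    for u in range((u0//10+1)*10,u1,10):
        cv2.line(c,((u-u0)*k,0),((u-u0)*k,4 if u%50 else 12),(255,0,255),1)
        if u%20==0: cv2.putText(c,str(u),((u-u0)*k-8,20),0,.35,(255,0,255),1)
    for v in range((v0//10+1)*10,v1,10):
        cv2.line(c,(0,(v-v0)*k),(4,(v-v0)*k),(255,0,255),1)
        if v%20==0: cv2.putText(c,str(v),(6,(v-v0)*k+4),0,.35,(255,0,255),1)
    cv2.imwrite(fn,c)
E
python3 - <<'E'
import pickle;from h import *
d=pickle.load(open("f0.pkl","rb"))
crop(d['side'][0],140,90,280,280,4 and 3,"pics/c1.png")
crop(d['side'][0],180,150,275,275,6 and 4,"pics/c1.png")
crop(d['side'][0],200,90,290,150,8,"pics/c2.png")
crop(d['scene'][0],270,215,360,285,8,"pics/c3.png")
for n,(u,v) in dict(a=(215,163),b=(257,168),c=(303,137),e=(355,142)).items(): print(n,onplane(d['side'][2],[(u,v)],.022))
E
```

```text
a [[ 0.63919042 -0.18744311  0.022     ]]
b [[ 0.47398371 -0.18798718  0.022     ]]
c [[ 0.31294782 -0.39991936  0.022     ]]
e [[ 0.09795989 -0.40655772  0.022     ]]
```

View pics/c1.png

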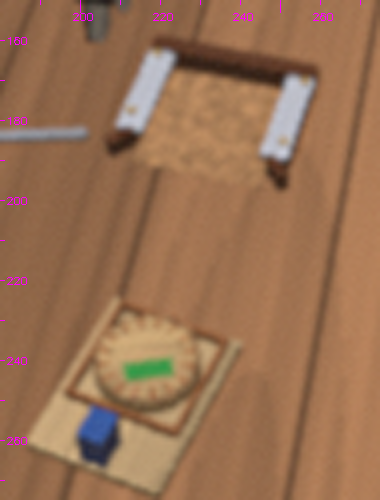

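View pics/c2.png

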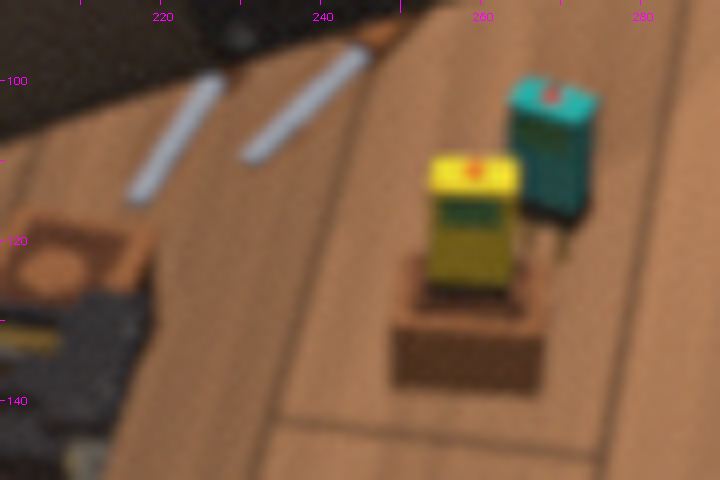

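View pics/c3.png

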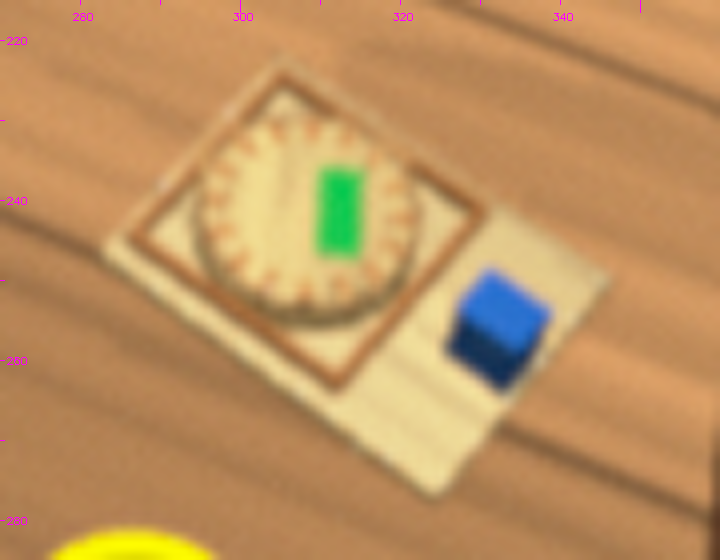

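```bash
python3 - <<'E'
import pickle;from h import *
d=pickle.load(open("f0.pkl","rb"))
im=d['wrist'][0]
crop(im,270,0,450,140,4,"pics/c4.png")
from scipy.optimize import least_squares
def fit(X,obs,x0):
    def f(p):
        c,s=np.cos(p[2]),np.sin(p[2]); W=np.c_[X[:,0]*c-X[:,1]*s+p[0],X[:,0]*s+X[:,1]*c+p[1],X[:,2]]
        return np.concatenate([(proj(d[n][2],W[i:i+1],d[n][3])-uv).ravel() for i,(n,uv) in enumerate(obs)])
    r=least_squares(f,x0); return r.x,np.round(r.fun.reshape(-1,2),1)
X=[];o=[]
cor=[(60,-143),(-60,-143),(-60,17),(60,17)]
sc=[(282.5,246),(305,222),(346,250),(324.5,276.5)]
sd=[(188,261),(209,225),(240,236),(220,273)]
for c,uv in zip(cor,sc): print(c,onplane(d['scene'][2],[uv],.01).round(3))
for uv in sd: print('side',onplane(d['side'][2],[uv],.01).round(3))
E
```

```text
(60, -143) [[0.599 0.1   0.01 ]]
(-60, -143) [[0.485 0.13  0.01 ]]
(-60, 17) [[0.524 0.283 0.01 ]]
(60, 17) [[0.637 0.255 0.01 ]]
side [[0.631 0.254 0.01 ]]
side [[0.597 0.101 0.01 ]]
side [[0.483 0.129 0.01 ]]
side [[0.52 0.28 0.01]]
```

View pics/c4.png

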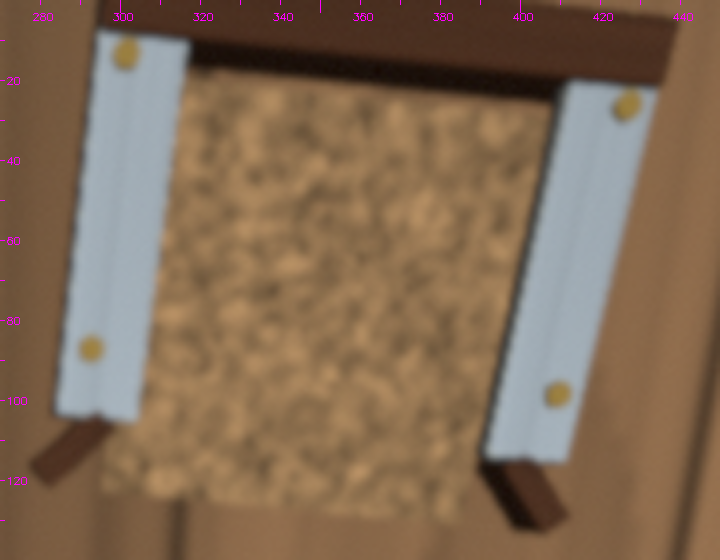

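```bash
cat > fit.py <<'E'
from h import *
from scipy.optimize import least_squares
def fit(X,obs,x0):
    """X Nx3 in local frame(z world), obs list of (P,s,uv)"""
    X=np.array(X,float)
    def f(p):
        c,s=np.cos(p[2]),np.sin(p[2]); W=np.c_[X[:,0]*c-X[:,1]*s+p[0],X[:,0]*s+X[:,1]*c+p[1],X[:,2]]
        return np.concatenate([(proj(P,W[i:i+1],st)-np.array(uv)).ravel() for i,(P,st,uv) in enumerate(obs)])
    r=least_squares(f,x0); return r.x,np.round(r.fun.reshape(-1,2),1)
E
python3 - <<'E'
import pickle;from fit import *
d=pickle.load(open("f0.pkl","rb"))
W=d['wrist'];S=d['side'];C=d['scene']
uv=[(304.5,105),(391.5,114.5),(411,20),(317.5,10.5)]
print(onplane(W[2],uv,.022,W[3]).round(4))
L=[(56.5,-38,22),(-56.5,-38,22),(-56.5,-143,22),(56.5,-143,22)]
print(fit(np.array(L)/1e3,[(W[2],W[3],q) for q in uv],[.55,-.05,0]))
cor=np.array([(60,-143,10),(-60,-143,10),(-60,17,10),(60,17,10)])/1e3
sc=[(282.5,246),(305,222),(346,250),(324.5,276.5)]
sd=[(209,225),(240,236),(220,273),(188,261)]
print(fit(np.r_[cor,cor],[(C[2],0,q) for q in sc]+[(S[2],0,q) for q in sd],[.57,.25,-.25]))
# blue top
hsv=cv2.cvtColor(C[0],cv2.COLOR_BGR2HSV)
for D in (C,S):
    im=D[0].astype(int); m=(im[...,0]>150)&(im[...,2]<110)
    m[:200]=0; v,u=np.nonzero(m); print('blue',u.mean(),v.mean(),len(u),onplane(D[2],[(u.mean(),v.mean())],.05))
    m=(im[...,1]>120)&(im[...,2]<90)&(im[...,0]<120); m[:200]=0
    mm=m.astype(np.uint8); v,u=np.nonzero(m)
    P=onplane(D[2],np.c_[u,v],.026)[:,:2]; c=P.mean(0); w,V=np.linalg.eigh(np.cov((P-c).T)); print('green',c,len(u),np.degrees(np.arctan2(V[1,1],V[0,1])))
# meter: yellow top
im=S[0].astype(int); m=(im[...,1]>190)&(im[...,2]>200)&(im[...,0]<80); m[150:]=0
v,u=np.nonzero(m);P=onplane(S[2],np.c_[u,v],.123)[:,:2]; c=P.mean(0);w,V=np.linalg.eigh(np.cov((P-c).T)); print('meter',c,len(u),np.degrees(np.arctan2(V[1,1],V[0,1])),P.min(0),P.max(0))
im=C[0].astype(int); m=(im[...,1]>190)&(im[...,2]>200)&(im[...,0]<80); m[200:]=0
v,u=np.nonzero(m);P=onplane(C[2],np.c_[u,v],.123)[:,:2]; print('meter',P.mean(0),len(u),P.min(0),P.max(0))
print(onplane(S[2],[(160,236)],.024),onplane(S[2],[(145,288),(200,287),(172,184),(203,183)],.02))
E
```

```text
[[ 0.6164 -0.087   0.022 ]
 [ 0.5043 -0.0752  0.022 ]
 [ 0.4966 -0.181   0.022 ]
 [ 0.6064 -0.1911  0.022 ]]
(array([ 0.56435775, -0.04346671, -0.09283522]), array([[-0.5,  0.4],
       [-0.1, -0.7],
       [ 1.4,  0.4],
       [-0.8, -0. ]]))
(array([ 0.5741932 ,  0.25256401, -0.23958843]), array([[-0.2, -0.1],
       [-0.1, -0.8],
       [ 0.4, -1. ],
       [ 0.2, -0.2],
       [-0.4, -0.5],
       [ 0.5, -0.2],
       [-0.2,  0.9],
       [-1.7, -0.2]]))
blue 332.4561403508772 253.66666666666666 57 [[0.57750065 0.25186384 0.05      ]]
green [0.55041119 0.17906453] 39 -166.15720789272544
blue 203.7027027027027 255.78378378378378 37 [[0.57659325 0.25121151 0.05      ]]
green [0.55292215 0.17624123] 28 -159.7333437765784
meter [ 0.50259873 -0.40937472] 20 -176.89528974089862 [ 0.48493397 -0.4194586 ] [ 0.52169938 -0.3999951 ]
meter [ 0.50092401 -0.40734113] 72 [ 0.47842557 -0.42102565] [ 0.52343297 -0.39434408]
[[0.74448366 0.18431239 0.024     ]] [[ 0.73309076  0.37674859  0.02      ]
 [ 0.56836733  0.34420429  0.02      ]
 [ 0.7734208  -0.05368753  0.02      ]
 [ 0.6607243  -0.07811387  0.02      ]]
```

>>> {"op": "play_rows", "data": {"targets": [[0,0,-0.04,-0.02,0.05,0,1],[0,0,-0.04,-0.02,0.05,0,1],[0,0,-0.04,-0.02,0.05,0,1],[0,0,-0.04,-0.02,0.05,0,1],[0,0,-0.04,-0.02,0.05,0,1],[0,0,-0.04,0,0,-0.03,1],[0,0,0,0,0,-0.03,1],[0,0,0,0,0,0,1]]}}

```text
t: 1.15
eef_pos: [0.5695, 0.2572, 0.1732]
ee_rot: [3.137, -0.001, -1.82]
force: [-0.1, -0.4, -0.1]
width: 0.0876
```

```bash
cat > look.py <<'E'
import sys,pickle
from station import *
from fit import *
def look(tag,names=("wrist",)):
    d={}
    for n in names:
        s=get_state(); im,dep=grab_frame(n); d[n]=(im,dep,camera_params(n),s); cv2.imwrite(f"pics/{n}_{tag}.png",im)
    pickle.dump(d,open(f"f_{tag}.pkl","wb"))
    print({k:np.round(s[k],4) for k in ("t","eef_pos","ee_rot","force","moment","width")})
    return d
if __name__=="__main__": look(sys.argv[1],sys.argv[2:] or ("wrist",))
E
python3 look.py 1
```

```text
{'t': np.float64(1.15), 'eef_pos': array([0.5695, 0.2572, 0.1732]), 'ee_rot': array([ 3.1374e+00, -1.3000e-03, -1.8197e+00]), 'force': array([-0.1129, -0.4297, -0.0646]), 'moment': array([ 0.0136, -0.0666,  0.0133]), 'width': np.float64(0.0876)}
```

View pics/wrist_1.png

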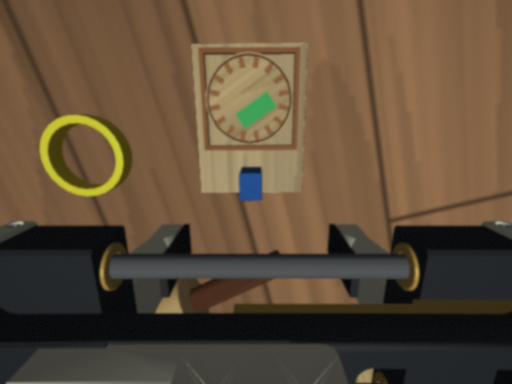

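```bash
python3 - <<'E'
import pickle;from fit import *
d=pickle.load(open("f_1.pkl","rb"));im,_,P,s=d['wrist']
crop(im,180,30,320,210,4 and 3,"pics/c5.png")
uv=[(192,44),(307,43),(302.5,192.5),(201,193.5)]
cor=np.array([(60,-143,10),(-60,-143,10),(-60,17,10),(60,17,10)])/1e3
print(onplane(P,uv,.01,s).round(4)); print(fit(cor,[(P,s,q) for q in uv],[.57,.25,-.25]))
E
```

```text
[[0.5999 0.0999 0.01  ]
 [0.4851 0.128  0.01  ]
 [0.5219 0.2836 0.01  ]
 [0.6398 0.2548 0.01  ]]
(array([ 0.57672052,  0.25276383, -0.24138016]), array([[-1. , -0.1],
       [ 0.8,  0.1],
       [-0.5,  0.1],
       [ 0.6, -0. ]]))
```

View pics/c5.png

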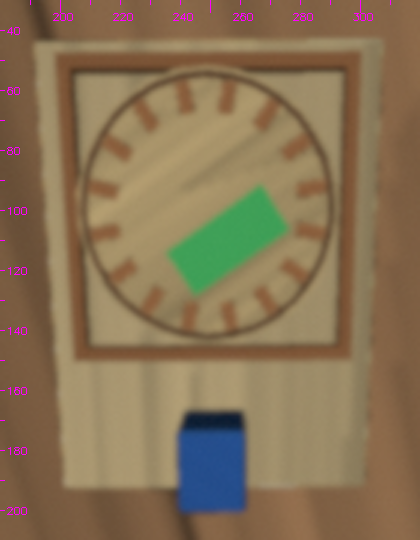

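>>> {"op": "play_rows", "data": {"targets": [[0.004,0,0.007,0.007,-0.0045,-0.04,1],[0,0,0,0,0,-0.05,1],[0,0,0,0,0,-0.03,1],[0,0,0,0,0,-0.02,1],[0,0,0,0,0,0,1]]}}

```text
t: 1.82
eef_pos: [0.5836, 0.2545, 0.0402]
ee_rot: [-3.136, 0.013, -1.813]
force: [-0.4, 0.2, 0.7]
width: 0.0879
```

>>> {"op": "play_rows", "data": {"targets": [[-0.011,0.0085,0,-0.007,-0.002,-0.013,1],[0,0,0,0,0,0,1]]}}

```text
t: 2.08
eef_pos: [0.5779, 0.2531, 0.0293]
ee_rot: [-3.139, 0.002, -1.813]
force: [-0.2, 0.1, 0.6]
width: 0.0877
```

>>> {"op": "play_rows", "data": {"targets": [[0,0,0,-0.001,0,-0.001,0.3],[0,0,0,0,0,0,0],[0,0,0,0,0,0,0],[0,0,0,0,0,0,0],[0,0,0,0,0,0,0]], "grip_force": 25}}

```text
t: 2.7
eef_pos: [0.5779, 0.2541, 0.0305]
ee_rot: [-3.137, 0.005, -1.812]
force: [0.1, 1.0, -0.7]
width: 0.0433
```

```bash
python3 look.py 2 wrist side
```

```text
{'t': np.float64(2.75), 'eef_pos': array([0.5779, 0.2541, 0.0305]), 'ee_rot': array([-3.1366,  0.0052, -1.8122]), 'force': array([-0.3434,  0.0009,  0.4833]), 'moment': array([ 0.0385, -0.0015, -0.0031]), 'width': np.float64(0.0393)}
```

View pics/wrist_2.png

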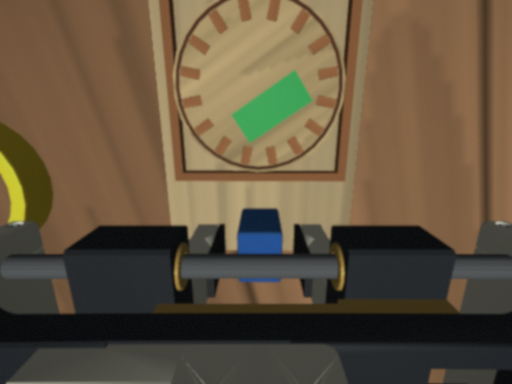

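>>> {"op": "play_rows", "data": {"targets": [[0,0,0,0,-0.001,-0.002,0],[0,0,0,0,0,0,0],[0,0,0,0,0,0,0],[0,0,0,0,0,0,0]]}}

```text
t: 3.3
eef_pos: [0.5778, 0.253, 0.0283]
ee_rot: [-3.137, 0.005, -1.813]
force: [0.0, 0.3, 1.3]
width: 0.0236
```

>>> {"op": "play_rows", "data": {"targets": [[0,0,0.03,0.001,-0.02,0,0],[0,0,0.03,0.001,-0.02,0,0],[0,0,0.03,0.001,-0.02,0,0],[0,0,0.03,0.001,-0.02,0,0],[0,0,0.03,0.001,-0.02,0,0],[0,0,0,0,0,0,0]]}}

```text
t: 4.05
eef_pos: [0.5833, 0.154, 0.0283]
ee_rot: [-3.136, 0.009, -1.658]
force: [0.4, -4.4, 0.6]
width: 0.0237
```

```bash
python3 look.py 3 wrist
```

```text
{'t': np.float64(4.05), 'eef_pos': array([0.5833, 0.154 , 0.0283]), 'ee_rot': array([-3.1358,  0.0092, -1.6576]), 'force': array([ 0.4402, -4.3621,  0.6465]), 'moment': array([-1.8302,  0.2669,  0.2948]), 'width': np.float64(0.0237)}
```

View pics/wrist_3.png

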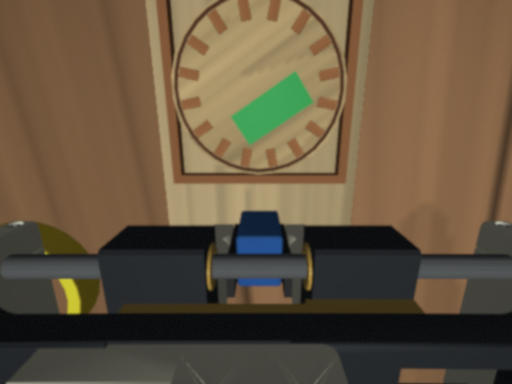

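>>> {"op": "play_rows", "data": {"targets": [[0,0,-0.003,-0.0025,-0.02,0,0],[0,0,-0.003,-0.002,-0.02,0,0],[0,0,0,-0.001,-0.01,0,0],[0,0,0,0,0,0,0]]}}

```text
t: 4.6
eef_pos: [0.579, 0.1056, 0.0287]
ee_rot: [-3.133, 0.012, -1.664]
force: [1.2, -0.5, -0.6]
width: 0.0241
```

```bash
python3 look.py 4 side scene wrist; python3 - <<'E'
import pickle;from fit import *
d=pickle.load(open("f_4.pkl","rb"));
crop(d['side'][0],170,140,280,240,7 and 6,"pics/c6.png")
crop(d['scene'][0],180,150,330,250,5,"pics/c7.png")
E
```

```text
{'t': np.float64(4.7), 'eef_pos': array([0.5788, 0.1058, 0.0285]), 'ee_rot': array([-3.1335,  0.0112, -1.6629]), 'force': array([-0.1432, -2.1997, -1.4153]), 'moment': array([-1.1765,  0.3948,  0.0843]), 'width': np.float64(0.0237)}
```

View pics/c6.png

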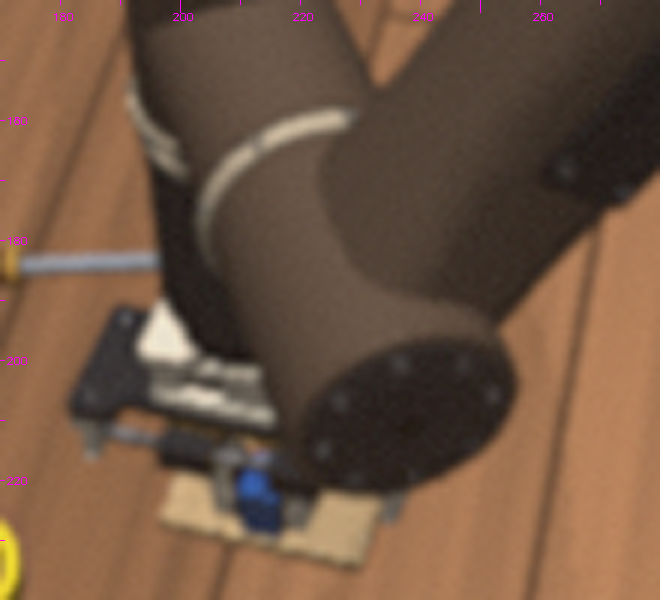

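View pics/wrist_4.png

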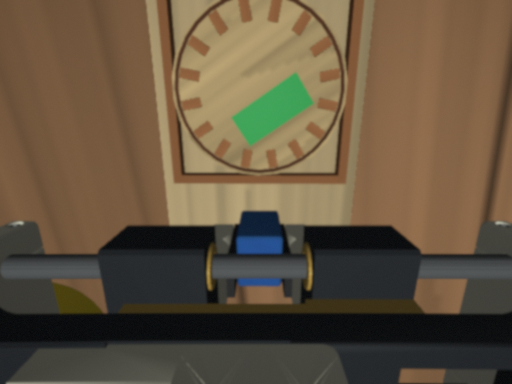

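View pics/c7.png

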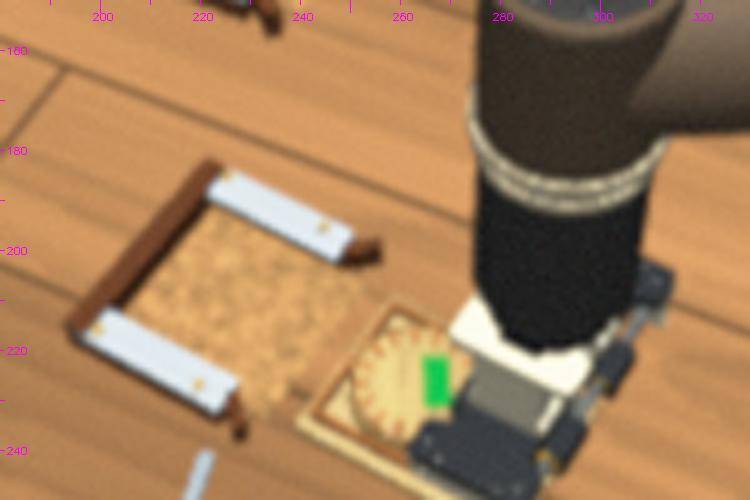

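```bash
python3 - <<'E'
import pickle;from fit import *
d=pickle.load(open("f_4.pkl","rb"));im,_,P,s=d['scene']
uv=[(228,225.5),(247.5,202),(221.5,189),(201.5,211.5)]
print(onplane(P,uv,.022).round(4))
L=[(56.5,-38,22),(-56.5,-38,22),(-56.5,-143,22),(56.5,-143,22)]
print(fit(np.array(L)/1e3,[(P,s,q) for q in uv],[.55,-.05,0]))
t=onplane(P,[(240,234.5),(258.5,210)],.01); print(t.round(4),np.arctan2(t[0,1]-t[1,1],t[0,0]-t[1,0]))
E
```

```text
[[ 0.6143 -0.0856  0.022 ]
 [ 0.5041 -0.072   0.022 ]
 [ 0.4948 -0.1775  0.022 ]
 [ 0.6055 -0.1905  0.022 ]]
(array([ 0.56381176, -0.04141502, -0.10240232]), array([[-0.1,  0.5],
       [-0.3, -0.2],
       [ 0.2, -0.4],
       [ 0.3,  0.1]]))
[[ 0.6207 -0.0391  0.01  ]
 [ 0.5095 -0.0281  0.01  ]] -0.09877637374450154
```

>>> {"op": "play_rows", "data": {"targets": [[0,0,-0.003,-0.0025,-0.02,0,0],[0,0,-0.002,-0.002,-0.02,0,0],[0,0,0,-0.0015,-0.015,0,0],[0,0,0,0,0,0,0]]}}

```text
t: 5.25
eef_pos: [0.5738, 0.0502, 0.0288]
ee_rot: [-3.131, 0.013, -1.667]
force: [-0.4, -1.6, -0.7]
width: 0.024
```

```bash
python3 look.py 5 scene wrist; python3 - <<'E'
import pickle;from fit import *
d=pickle.load(open("f_5.pkl","rb"));
crop(d['scene'][0],180,150,310,250,6,"pics/c7.png")
E
```

```text
{'t': np.float64(5.3), 'eef_pos': array([0.5736, 0.0504, 0.0287]), 'ee_rot': array([-3.1318,  0.0124, -1.6662]), 'force': array([ 0.4069, -3.1316, -1.0936]), 'moment': array([-1.4876,  0.3624,  0.1715]), 'width': np.float64(0.0239)}
```

View pics/wrist_5.png

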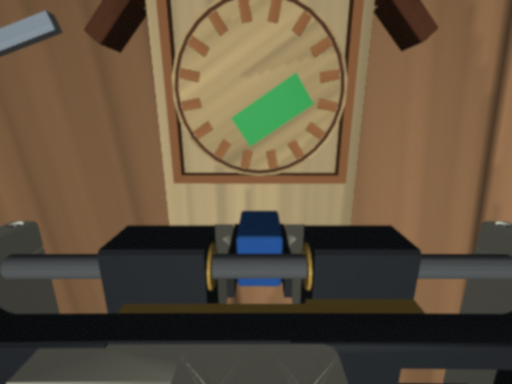

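View pics/c7.png

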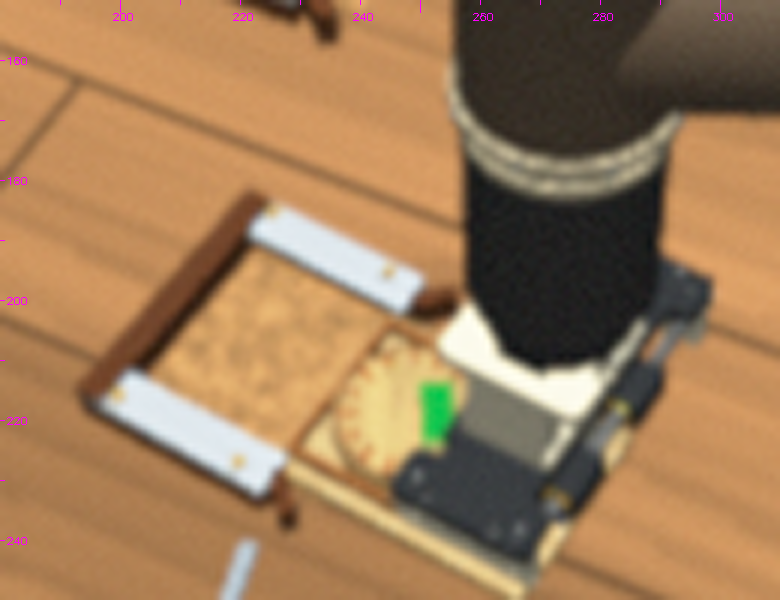

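>>> {"op": "play_rows", "data": {"targets": [[0,0,-0.002,-0.0015,-0.02,0,0],[0,0,0,-0.0018,-0.02,0,0],[0,0,0,-0.0018,-0.02,0,0],[0,0,0,0,0,0,0]]}}

```text
t: 5.85
eef_pos: [0.5691, -0.0108, 0.0288]
ee_rot: [-3.131, 0.013, -1.666]
force: [0.1, -2.7, -0.8]
width: 0.0239
```

```bash
python3 look.py 6 wrist
```

```text
{'t': np.float64(5.85), 'eef_pos': array([ 0.5691, -0.0108,  0.0288]), 'ee_rot': array([-3.1306,  0.0131, -1.6665]), 'force': array([ 0.067 , -2.6926, -0.7901]), 'moment': array([-1.474 ,  0.3536,  0.2124]), 'width': np.float64(0.0239)}
```

View pics/wrist_6.png

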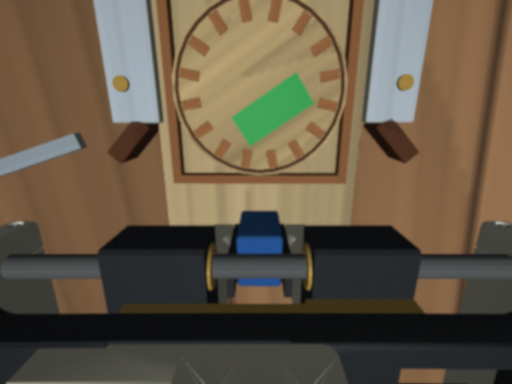

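>>> {"op": "play_rows", "data": {"targets": [[0,0,0,-0.0012,-0.012,0,0],[0,0,0,-0.001,-0.01,0,0],[0,0,0,0,-0.004,0,0],[0,0,0,0,0,0,0]]}}

```text
t: 6.4
eef_pos: [0.5673, -0.0368, 0.0289]
ee_rot: [-3.13, 0.014, -1.667]
force: [-0.6, 1.6, 0.6]
width: 0.0241
```

>>> {"op": "play_rows", "data": {"targets": [[0,0,0,0,-0.004,0,0],[0,0,0,0,0,0,0]]}}

```text
t: 6.65
eef_pos: [0.5672, -0.0408, 0.0288]
ee_rot: [-3.13, 0.014, -1.666]
force: [0.1, 0.2, 0.3]
width: 0.0237
```

>>> {"op": "play_rows", "data": {"targets": [[0,0,0,0,-0.004,0,0],[0,0,0,0,-0.001,0,0]]}}

```text
t: 6.9
eef_pos: [0.567, -0.0427, 0.0287]
ee_rot: [-3.13, 0.018, -1.667]
force: [-1.6, 7.3, -0.1]
width: 0.0237
```

>>> {"op": "play_rows", "data": {"targets": [[0,0,0,0,-0.003,0,0],[0,0,0,0,-0.003,0,0]]}}

```text
t: 7.15
eef_pos: [0.567, -0.043, 0.0288]
ee_rot: [-3.129, 0.024, -1.666]
force: [-5.2, 24.4, 3.6]
width: 0.0239
```

```bash
python3 look.py 7 wrist scene; python3 - <<'E'
import pickle;from fit import *
d=pickle.load(open("f_7.pkl","rb"));
crop(d['scene'][0],180,150,310,250,6,"pics/c8.png")
E
```

```text
{'t': np.float64(7.2), 'eef_pos': array([ 0.567 , -0.043 ,  0.0288]), 'ee_rot': array([-3.1293,  0.0242, -1.666 ]), 'force': array([-4.0863, 22.6797,  4.2457]), 'moment': array([7.8888, 2.072 , 0.1046]), 'width': np.float64(0.0236)}
```

View pics/wrist_7.png

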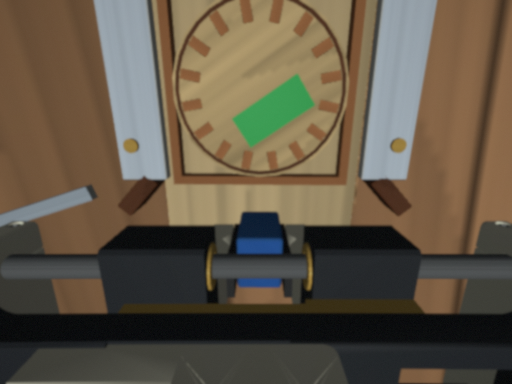

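View pics/c8.png

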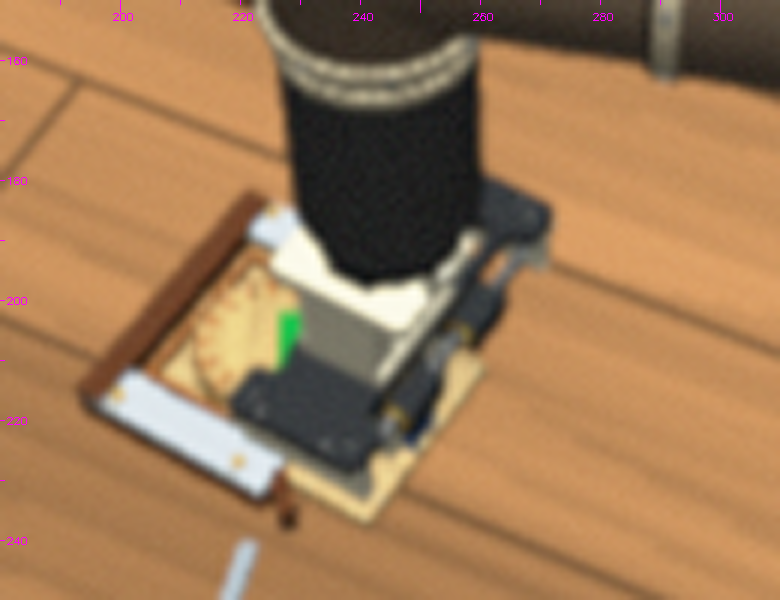

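>>> {"op": "play_rows", "data": {"targets": [[0,-0.004,0,0,0,0,0.7],[0,0,0,0,0,0,0.7],[0,0,0,0,0,0,0.7],[0,0,0,0,0,0,0.7],[0,0,0,0,0,0,0.7]]}}

```text
t: 7.88
eef_pos: [0.5671, -0.0438, 0.0289]
ee_rot: [-3.125, 0.024, -1.665]
force: [-0.1, -0.1, 0.6]
width: 0.0609
```

>>> {"op": "play_rows", "data": {"targets": [[0,0,0,0,0,0.02,0.9],[0,0,0,0,0,0.04,0.9],[-0.011,0.01,0,0,0,0.05,1],[-0.011,0.009,0,0,0,0.05,1],[0,0,0,0,0,0,1],[0,0,0,0,0,0,1]]}}

```text
t: 8.62
eef_pos: [0.5652, -0.0453, 0.1927]
ee_rot: [3.138, -0.002, -1.667]
force: [0.0, -0.1, -1.3]
width: 0.0878
```

```bash
python3 look.py 8 wrist; python3 - <<'E'
import pickle;from fit import *
d=pickle.load(open("f_8.pkl","rb"));
crop(d['wrist'][0],170,0,370,200,4 and 3,"pics/c9.png")
E
```

```text
{'t': np.float64(8.625), 'eef_pos': array([ 0.5652, -0.0453,  0.1927]), 'ee_rot': array([ 3.1384e+00, -1.9000e-03, -1.6672e+00]), 'force': array([ 0.0198, -0.1202, -1.3296]), 'moment': array([ 0.0155, -0.0116, -0.0025]), 'width': np.float64(0.0878)}
```

View pics/wrist_8.png

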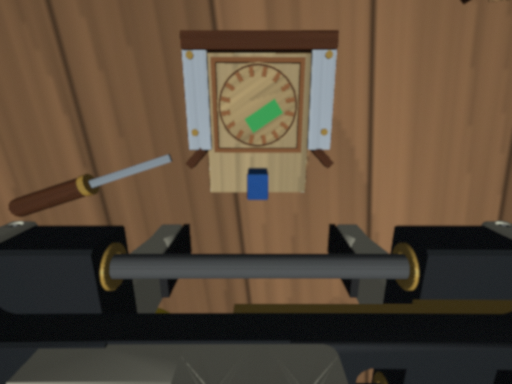

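View pics/c9.png

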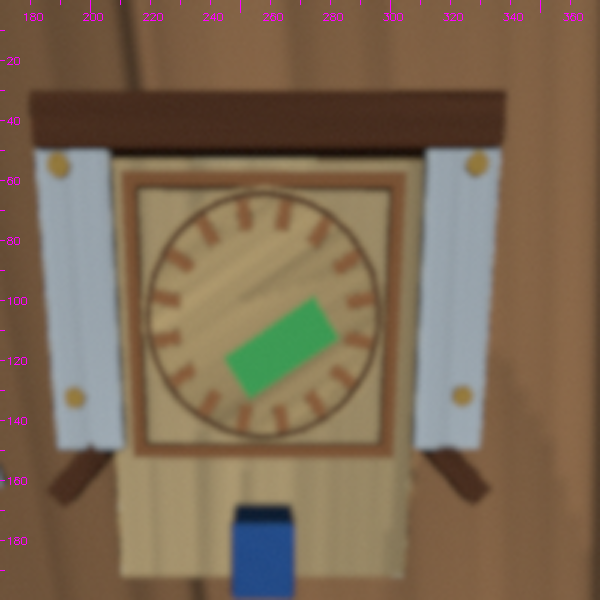

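```bash
python3 - <<'E'
import pickle;from fit import *
d=pickle.load(open("f_8.pkl","rb"));im,_,P,s=d['wrist']
uv=[(275,98.5),(283,114),(253.5,133),(245,118.5)]
w=onplane(P,uv,.026,s);print(w.round(4),w.mean(0))
i=im.astype(int); m=((i[...,1]-i[...,2])>40)&((i[...,1]-i[...,0])>40); v,u=np.nonzero(m); print(len(u),u.mean(),v.mean())
Q=onplane(P,np.c_[u,v],.026,s)[:,:2]; c=Q.mean(0);ww,V=np.linalg.eigh(np.cov((Q-c).T));print('strip',c,'ang',np.arctan2(V[1,1],V[0,1]),np.sqrt(ww*12))
# disc centre top
e=[(219,105),(296.5,104),(257.5,64.5),(258,145.5)]
print('disc',onplane(P,e,.026,s).round(4), )
t=onplane(P,[(208.5,52),(311.5,52),(304.5,192),(210,192.5)],.01,s);print(t.round(4))
cor=np.array([(-60,17,10),(60,17,10)])/1e3
print(fit(cor,[(P,s,q) for q in [(304.5,192),(210,192.5)]],[.57,-.04,-.1]))
L=np.array([(56.5,-38,22),(-56.5,-38,22),(-56.5,-143,22),(56.5,-143,22)])/1e3
print(fit(L,[(P,s,q) for q in [(210.5,149.5),(308,149),(312.5,50),(206,50.5)]],[.55,-.05,0]))
E
```

```text
[[ 0.5384 -0.1357  0.026 ]
 [ 0.5308 -0.1186  0.026 ]
 [ 0.5656 -0.1012  0.026 ]
 [ 0.5735 -0.1179  0.026 ]] [ 0.55206093 -0.11834048  0.026     ]
565 263.4212389380531 115.49380530973451
strip [ 0.5527011  -0.11906081] ang -2.650916174577927 [0.01722824 0.03906728]
disc [[ 0.6004 -0.1349  0.026 ]
 [ 0.5152 -0.1277  0.026 ]
 [ 0.5541 -0.1714  0.026 ]
 [ 0.5619 -0.0867  0.026 ]]
[[ 0.6064 -0.1916  0.01  ]
 [ 0.4935 -0.1807  0.01  ]
 [ 0.509  -0.021   0.01  ]
 [ 0.6285 -0.0321  0.01  ]]
(array([ 0.5671733 , -0.04348344, -0.09191925]), array([[ 0.,  0.],
       [-0.,  0.]]))
(array([ 0.56434417, -0.04347507, -0.09367612]), array([[ 0.6,  0.3],
       [-0.3,  0.5],
       [-0. , -0.2],
       [-0.2, -0.5]]))
```

>>> {"op": "play_rows", "data": {"targets": [[0,0,0.02,-0.012,-0.04,0.017,1],[0,0,0.02,-0.012,-0.04,0.017,1],[0,0,0.02,-0.012,-0.04,0.017,1],[0,0,0.02,-0.012,-0.04,0.017,1],[0,0,0.015,-0.01,-0.03,0,1],[0,0,0,0,0,0,1]]}}

```text
t: 9.43
eef_pos: [0.5022, -0.2406, 0.2541]
ee_rot: [3.125, -0.003, -1.568]
force: [-0.1, 0.7, -0.4]
width: 0.0879
```

```bash
python3 look.py 9 wrist; python3 - <<'E'
import pickle;from fit import *
d=pickle.load(open("f_9.pkl","rb"));im,_,P,s=d['wrist'];print(s['q'].round(3))
E
```

```text
{'t': np.float64(9.425), 'eef_pos': array([ 0.5022, -0.2406,  0.2541]), 'ee_rot': array([ 3.1248e+00, -2.7000e-03, -1.5678e+00]), 'force': array([-0.1104,  0.7207, -0.4297]), 'moment': array([ 0.0172, -0.0466,  0.0265]), 'width': np.float64(0.0879)}
[-0.092  0.163 -0.218  0.005 -1.207  0.093]
```

View pics/wrist_9.png

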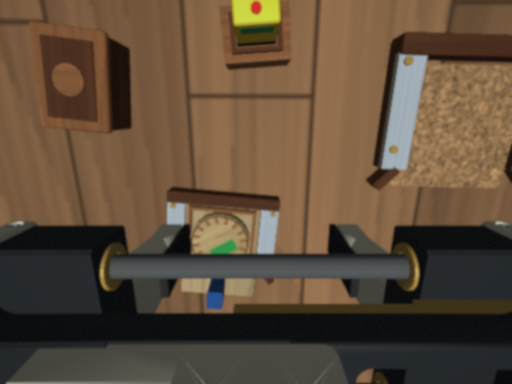

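>>> {"op": "play_rows", "data": {"targets": [[0.015,0,0,0,-0.03,0,1],[0,0,0,0,-0.03,0,1],[0,0,0,0,0,0,1]]}}

```text
t: 9.85
eef_pos: [0.5031, -0.2989, 0.2512]
ee_rot: [3.121, 0.014, -1.565]
force: [-0.3, 0.4, -0.7]
width: 0.0876
```

```bash
python3 look.py 10 wrist; python3 - <<'E'
import pickle;from fit import *
d=pickle.load(open("f_10.pkl","rb"));im,D,P,s=d['wrist']
crop(im,200,0,330,130,5,"pics/c10.png"); print(D[60,258],D[50:90:5,258])
E
```

```text
{'t': np.float64(9.85), 'eef_pos': array([ 0.5031, -0.2989,  0.2512]), 'ee_rot': array([ 3.1212,  0.0142, -1.5654]), 'force': array([-0.2912,  0.4453, -0.681 ]), 'moment': array([-0.0018, -0.0734, -0.0006]), 'width': np.float64(0.0876)}
0.2523397 [0.35729575 0.31887627 0.2523397  0.25089902 0.25126398 0.25130513
 0.2534201  0.25484532]
```

View pics/c10.png

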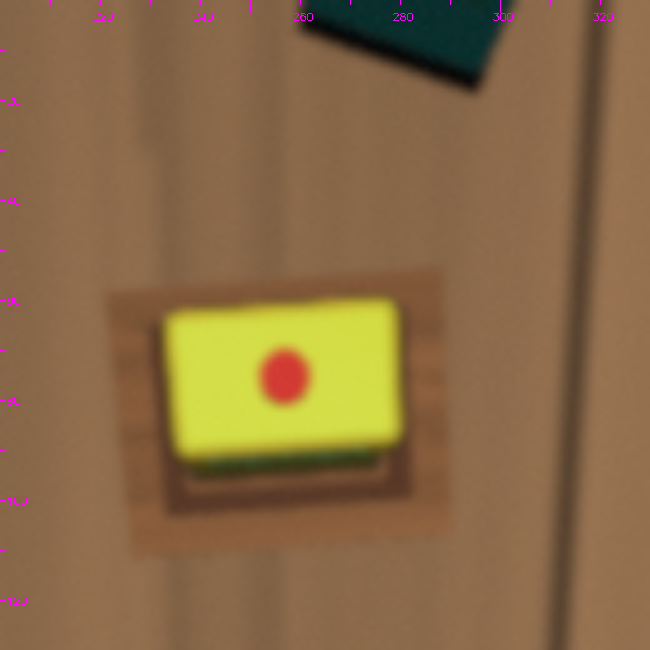

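```bash
python3 - <<'E'
import pickle;from fit import *
d=pickle.load(open("f_10.pkl","rb"));im,D,P,s=d['wrist']
uv=[(233,62.5),(279.5,60),(281,88.5),(236,92)]
X=np.array([(22,-13,123),(-22,-13,123),(-22,13,123),(22,13,123)])/1e3
print(onplane(P,uv,.123,s).round(4)); print(fit(X,[(P,s,q) for q in uv],[.5,-.4,0]))
st=[(221,58.5),(288,53.5),(290.5,107.5),(226.5,111.5)]
X=np.array([(40,-30,45),(-40,-30,45),(-40,30,45),(40,30,45)])/1e3
print(fit(X,[(P,s,q) for q in st],[.5,-.4,0]))
S=pickle.load(open("f0.pkl","rb"))['side']
print('turq',onplane(S[2],[(265,100),(274,103),(263,104),(273,106)],.1))
print(bydepth(S[2],[(267,103),(255,160)],[S[1][103,267],S[1][160,255]]))
print('box top',onplane(P,[(30,25),(108,32)],.072,s), s['q'].round(3))
E
```

```text
[[ 0.5251 -0.4184  0.123 ]
 [ 0.4823 -0.4209  0.123 ]
 [ 0.4802 -0.3964  0.123 ]
 [ 0.5229 -0.393   0.123 ]]
(array([ 0.50263209, -0.40714104,  0.07225835]), array([[-0.4, -0.1],
       [ 0.8, -1. ],
       [ 0.4,  0.7],
       [-0.8,  0.5]]))
(array([ 0.50252374, -0.40741067,  0.07521352]), array([[-0.2,  0.1],
       [ 0.6,  0.1],
       [-0.1, -0.4],
       [-0.3,  0.3]]))
turq [[ 0.49175192 -0.52032248  0.1       ]
 [ 0.45136176 -0.50593883  0.1       ]
 [ 0.49616486 -0.49087915  0.1       ]
 [ 0.45292395 -0.48444822  0.1       ]]
[[ 4.79384861e-01 -4.90410038e-01  1.07672843e-01]
 [ 4.91589575e-01 -2.53253300e-01 -4.26924125e-04]]
box top [[ 0.73693079 -0.45866221  0.072     ]
 [ 0.65868127 -0.4536723   0.072     ]] [-0.209  0.218 -0.148 -0.01  -1.227  0.218]
```

>>> {"op": "play_rows", "data": {"targets": [[0,0,-0.16,0,-0.012,0,0.57],[0,0,-0.16,0,-0.012,0,0.57],[0,0,-0.16,0,-0.012,0,0.57],[0,0,-0.16,0,-0.012,0,0.57],[0,0,-0.16,0,-0.012,0,0.57],[0,0,-0.16,0,-0.012,0,0.57],[0,0,-0.16,0,-0.012,0,0.57],[0,0,-0.16,0,-0.012,0,0.57],[0,0,-0.16,0,-0.012,0,0.57],[0,0,0,0,0,0,0.57]]}}

```text
t: 11.15
eef_pos: [0.5069, -0.3945, 0.2467]
ee_rot: [3.114, 0.013, -3.039]
force: [-1.2, 0.2, -0.3]
width: 0.0499
```

```bash
cat > st.py <<'E'
from station import *
from fit import *
import sys
s=get_state(); R=Ro.from_euler('xyz',s['ee_rot']).as_matrix()
yaw=float(sys.argv[1]) if len(sys.argv)>1 else s['ee_rot'][2]
G=Ro.from_euler('xyz',[np.pi,0,yaw]).as_matrix()
print('t',s['t'],'pos',s['eef_pos'].round(4),'rot',s['ee_rot'].round(4),'F',s['force'].round(2),'w',s['width'].round(4),'q',s['q'].round(2))
print('turn to goal',Ro.from_matrix(G@R.T).as_rotvec().round(4))
E
python3 st.py -3.069
```

```text
Traceback (most recent call last):
  File "st.py", line 7, in <module>
    print('t',s['t'],'pos',s['eef_pos'].round(4),'rot',s['ee_rot'].round(4),'F',s['force'].round(2),'w',s['width'].round(4),'q',s['q'].round(2))
                                                                                                        ^^^^^^^^^^^^^^^^
AttributeError: 'float' object has no attribute 'round'
```

```bash
sed -i "s/s\['width'\].round(4)/round(s['width'],4)/" st.py; python3 st.py -3.069
```

```text
t 11.15 pos [ 0.5069 -0.3945  0.2467] rot [ 3.1143  0.0132 -3.0386] F [-1.2   0.24 -0.32] w 0.0499 q [-0.38  0.31 -0.03 -0.03 -1.24 -1.08]
turn to goal [-0.0283  0.0108 -0.0306]
```

>>> {"op": "play_rows", "data": {"targets": [[-0.028,0.011,-0.03,-0.0043,-0.0127,-0.03,0.57],[0,0,0,0,0,-0.03,0.57],[0,0,0,0,0,0,0.57]]}}

```text
t: 11.52
eef_pos: [0.5038, -0.4039, 0.1857]
ee_rot: [-3.141, -0.0, -3.055]
force: [0.1, -0.0, -0.4]
width: 0.0501
```

```bash
python3 st.py -3.069; python3 look.py 11 wrist
```

```text
t 11.525 pos [ 0.5038 -0.4039  0.1857] rot [-3.1414e+00 -1.0000e-04 -3.0550e+00] F [ 0.1  -0.04 -0.4 ] w 0.0501 q [-0.37  0.35 -0.13  0.   -1.1  -1.11]
turn to goal [ 0.0002 -0.     -0.014 ]
{'t': np.float64(11.525), 'eef_pos': array([ 0.5038, -0.4039,  0.1857]), 'ee_rot': array([-3.1414e+00, -1.0000e-04, -3.0550e+00]), 'force': array([ 0.0966, -0.0387, -0.3989]), 'moment': array([ 0.0022, -0.1085,  0.0329]), 'width': np.float64(0.0501)}
```

View pics/wrist_11.png

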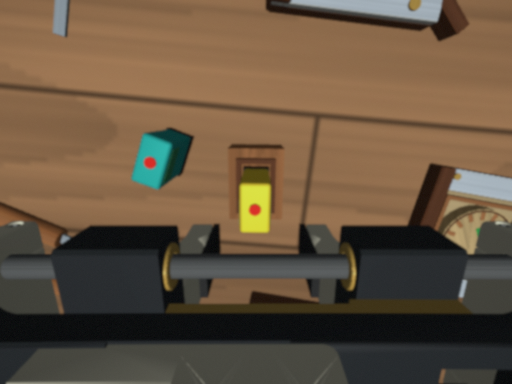

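>>> {"op": "play_rows", "data": {"targets": [[0,0,-0.014,-0.0012,-0.0033,-0.02,0.57],[0,0,0,0,0,0,0.57]]}}

```text
t: 11.82
eef_pos: [0.5053, -0.4076, 0.1706]
ee_rot: [-3.137, 0.005, -3.064]
force: [-0.4, 0.2, -0.0]
width: 0.0499
```

```bash
python3 st.py -3.069
```

```text
t 11.825 pos [ 0.5053 -0.4076  0.1706] rot [-3.1372  0.0052 -3.0642] F [-0.42  0.17 -0.02] w 0.0499 q [-0.38  0.36 -0.15  0.   -1.06 -1.12]
turn to goal [ 0.004   0.0055 -0.0048]
```

>>> {"op": "play_rows", "data": {"targets": [[0.004,0.005,-0.005,-0.0025,0,-0.03,0.57],[0,0,0,0,0,-0.03,0.57],[0,0,0,0,0,-0.02,0.57],[0,0,0,0,0,0,0.57]]}}

```text
t: 12.32
eef_pos: [0.508, -0.409, 0.0981]
ee_rot: [-3.134, 0.01, -3.062]
force: [0.5, 0.3, 0.3]
width: 0.0501
```

```bash
python3 st.py -3.069;python3 look.py 12 wrist
```

```text
t 12.325 pos [ 0.508  -0.409   0.0981] rot [-3.1343  0.0102 -3.0617] F [0.49 0.27 0.26] w 0.0501 q [-0.38  0.43 -0.22  0.   -0.91 -1.11]
turn to goal [ 0.0065  0.0107 -0.0073]
{'t': np.float64(12.325), 'eef_pos': array([ 0.508 , -0.409 ,  0.0981]), 'ee_rot': array([-3.1343,  0.0102, -3.0617]), 'force': array([0.4883, 0.267 , 0.2625]), 'moment': array([-0.0413, -0.0478, -0.016 ]), 'width': np.float64(0.0501)}
```

View pics/wrist_12.png

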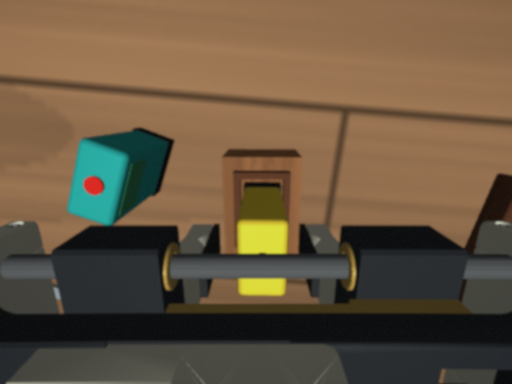

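>>> {"op": "play_rows", "data": {"targets": [[0.0065,0.011,-0.007,-0.0054,0.0018,-0.011,0.57],[0,0,0,0,0,0,0.57]]}}

```text
t: 12.62
eef_pos: [0.5044, -0.4081, 0.0907]
ee_rot: [-3.139, 0.004, -3.068]
force: [0.3, -1.2, -0.9]
width: 0.0502
```

```bash
python3 st.py -3.069
```

```text
t 12.625 pos [ 0.5044 -0.4081  0.0907] rot [-3.1388  0.0041 -3.068 ] F [ 0.35 -1.18 -0.91] w 0.0502 q [-0.38  0.44 -0.23  0.   -0.9  -1.12]
turn to goal [ 0.0025  0.0043 -0.001 ]
```

>>> {"op": "play_rows", "data": {"targets": [[0.003,0.004,-0.001,-0.0018,0.001,-0.004,0.57],[0,0,0,0,0,0,0.4],[0,0,0,0,0,0,0],[0,0,0,0,0,0,0],[0,0,0,0,0,0,0],[0,0,0,0,0,0,0]], "grip_force": 30}}

```text
t: 13.38
eef_pos: [0.5031, -0.4074, 0.0876]
ee_rot: [-3.141, 0.001, -3.069]
force: [-0.4, -0.4, 0.0]
width: 0.0259
```

```bash
python3 st.py -3.069; python3 look.py 13 wrist
```

```text
t 13.375 pos [ 0.5031 -0.4074  0.0876] rot [-3.1413e+00  1.5000e-03 -3.0688e+00] F [-0.36 -0.36  0.  ] w 0.0259 q [-0.38  0.44 -0.23 -0.   -0.9  -1.12]
turn to goal [ 0.0002  0.0015 -0.0002]
{'t': np.float64(13.375), 'eef_pos': array([ 0.5031, -0.4074,  0.0876]), 'ee_rot': array([-3.1413e+00,  1.5000e-03, -3.0688e+00]), 'force': array([-0.3617, -0.3575,  0.0029]), 'moment': array([-0.0004, -0.1125,  0.0385]), 'width': np.float64(0.0259)}
```

View pics/wrist_13.png

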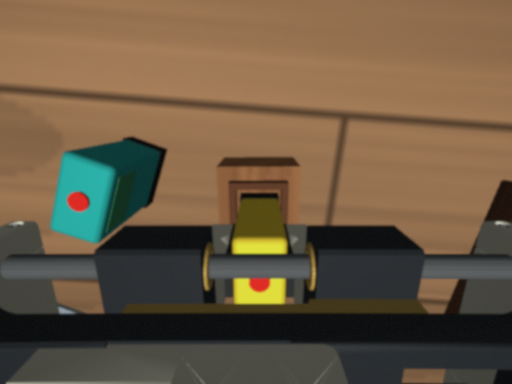

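>>> {"op": "play_rows", "data": {"targets": [[0,0,0,0,0,0.015,0],[0,0,0,0,0,0.02,0],[0,0,0,0,0,0.03,0],[0,0,0,0,0,0.03,0],[0,0,0,0,0,0.02,0],[0,0,0,0,0,0,0]]}}

```text
t: 14.18
eef_pos: [0.5019, -0.4069, 0.2096]
ee_rot: [3.142, 0.001, -3.069]
force: [0.2, -0.8, -2.3]
width: 0.0254
```

```bash
python3 st.py -2.651; python3 look.py 14 wrist side
```

```text
t 14.175 pos [ 0.5019 -0.4069  0.2096] rot [ 3.1416e+00  1.1000e-03 -3.0690e+00] F [ 0.23 -0.81 -2.31] w 0.0254 q [-0.38  0.33 -0.1  -0.   -1.14 -1.12]
turn to goal [-3.00e-04  1.10e-03  4.18e-01]
{'t': np.float64(14.225), 'eef_pos': array([ 0.5014, -0.4065,  0.2084]), 'ee_rot': array([ 3.1405e+00, -2.0000e-04, -3.0692e+00]), 'force': array([ 0.2394,  0.7352, -2.8075]), 'moment': array([-0.0279, -0.1472,  0.0265]), 'width': np.float64(0.0257)}
```

View pics/wrist_14.png

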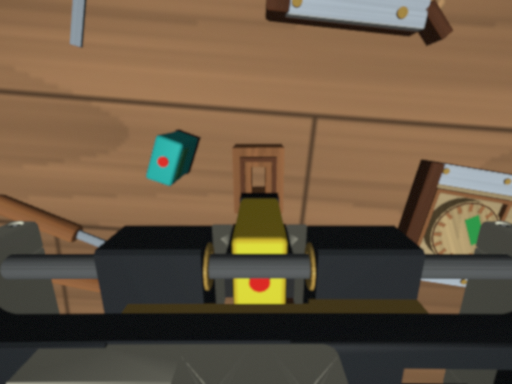

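View pics/side_14.png

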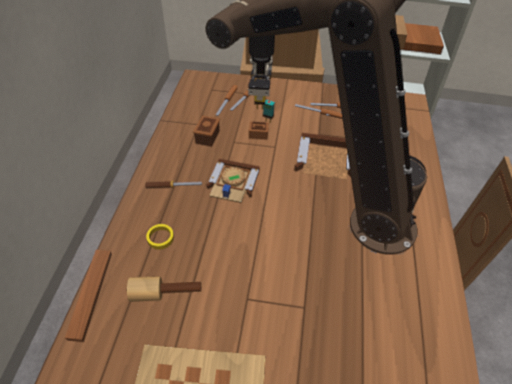

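>>> {"op": "play_rows", "data": {"targets": [[0,0,0.05,0.006,0.025,0,0],[0,0,0.05,0.006,0.035,0,0],[0,0,0.05,0.006,0.035,0,0],[0,0,0.05,0.006,0.035,0,0],[0,0,0.05,0.006,0.035,0,0],[0,0,0.05,0.006,0.035,0,0],[0,0,0.05,0.006,0.035,0,0],[0,0,0.03,0.006,0.025,0,0],[0,0,0,0,0,0,0]]}}

```text
t: 15.4
eef_pos: [0.5426, -0.1368, 0.1938]
ee_rot: [3.128, -0.02, -2.68]
force: [-0.7, -0.6, -1.9]
width: 0.0257
```

```bash
python3 st.py -2.651
```

```text
t 15.4 pos [ 0.5426 -0.1368  0.1938] rot [ 3.1281 -0.0198 -2.6796] F [-0.74 -0.6  -1.93] w 0.0257 q [ 0.1   0.22 -0.29 -0.01 -1.09 -1.2 ]
turn to goal [-0.0029 -0.0238  0.0288]
```

>>> {"op": "play_rows", "data": {"targets": [[-0.003,-0.024,0.029,0.01,0.018,-0.02,0],[0,0,0,0,0,0,0]]}}

```text
t: 15.65
eef_pos: [0.5516, -0.119, 0.1716]
ee_rot: [3.141, -0.002, -2.651]
force: [0.0, 0.2, -2.6]
width: 0.0259
```

```bash
python3 st.py -2.651;python3 look.py 15 wrist side scene; python3 - <<'E'
import pickle;from fit import *
d=pickle.load(open("f_15.pkl","rb"));
crop(d['scene'][0],180,100,310,240,5 and 4,"pics/c15.png")
crop(d['side'][0],190,110,280,210,6,"pics/c15b.png")
E
```

```text
t 15.65 pos [ 0.5516 -0.119   0.1716] rot [ 3.1407e+00 -2.4000e-03 -2.6508e+00] F [ 0.01  0.22 -2.58] w 0.0259 q [ 0.13  0.23 -0.33  0.   -1.01 -1.21]
turn to goal [ 0.0004 -0.0026 -0.0002]
{'t': np.float64(15.75), 'eef_pos': array([ 0.5526, -0.1199,  0.1734]), 'ee_rot': array([-3.1409e+00, -4.0000e-04, -2.6516e+00]), 'force': array([ 0.093 ,  0.6482, -1.838 ]), 'moment': array([-0.0554, -0.136 ,  0.0105]), 'width': np.float64(0.0259)}
```

View pics/wrist_15.png

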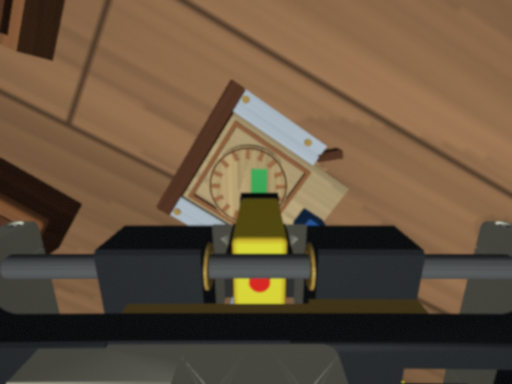

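View pics/c15.png

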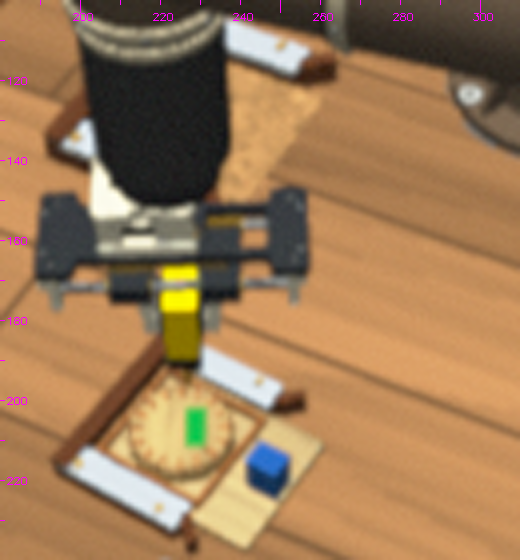

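View pics/c15b.png

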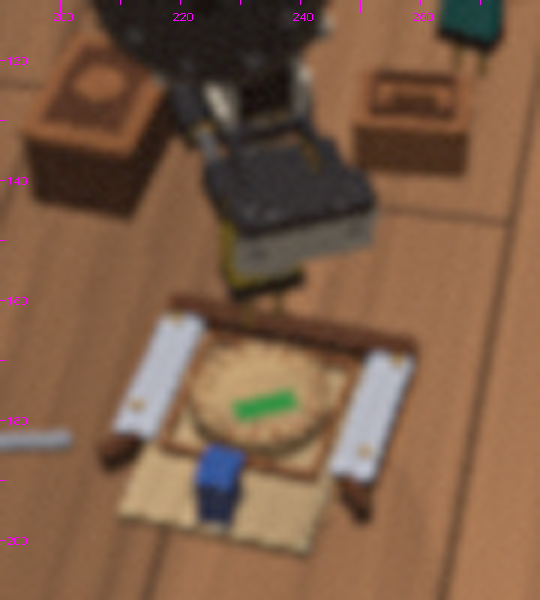

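>>> {"op": "play_rows", "data": {"targets": [[0,0,0,0,0.001,-0.03,0],[0,0,0,0,0,-0.025,0],[0,0,0,0,0,-0.008,0],[0,0,0,0,0,0,0]]}}

```text
t: 16.3
eef_pos: [0.5542, -0.1218, 0.1124]
ee_rot: [-3.138, 0.004, -2.656]
force: [0.4, 0.0, -2.0]
width: 0.0255
```

```bash
python3 st.py -2.651;python3 look.py 16 wrist side scene; python3 - <<'E'
import pickle;from fit import *
d=pickle.load(open("f_16.pkl","rb"));
crop(d['scene'][0],190,130,290,240,6 and 5,"pics/c16.png")
crop(d['side'][0],200,120,270,200,7,"pics/c16b.png")
crop(d['wrist'][0],190,100,330,240,4,"pics/c16c.png")
d=pickle.load(open("f_15.pkl","rb"))
for n in("scene","side"):
    im,_,P,s=d[n]; i=im.astype(int); m=((i[...,1]-i[...,2])>40)&((i[...,1]-i[...,0])>40); m[:150]=0;m[230:]=0;m[:,:190]=0;m[:,290:]=0
    v,u=np.nonzero(m);Q=onplane(P,np.c_[u,v],.026,s)[:,:2]; c=Q.mean(0);ww,V=np.linalg.eigh(np.cov((Q-c).T));print('strip',n,len(u),c,'ang',np.arctan2(V[1,1],V[0,1]),np.sqrt(ww*12))
E
```

```text
t 16.3 pos [ 0.5542 -0.1218  0.1124] rot [-3.1382  0.0038 -2.6556] F [ 0.45  0.01 -2.03] w 0.0255 q [ 0.13  0.29 -0.4   0.   -0.88 -1.22]
turn to goal [0.0012 0.005  0.0046]
{'t': np.float64(16.4), 'eef_pos': array([ 0.5548, -0.1216,  0.1131]), 'ee_rot': array([-3.1376,  0.0052, -2.6553]), 'force': array([ 0.2027, -0.4143, -1.7173]), 'moment': array([ 0.0028, -0.1218,  0.016 ]), 'width': np.float64(0.0262)}
strip scene 55 [ 0.55053918 -0.11900192] ang -2.6448322135254587 [0.01874    0.03819582]
strip side 25 [ 0.55264466 -0.12151187] ang -2.6095275419875255 [0.01336639 0.03727365]
```

View pics/c16.png

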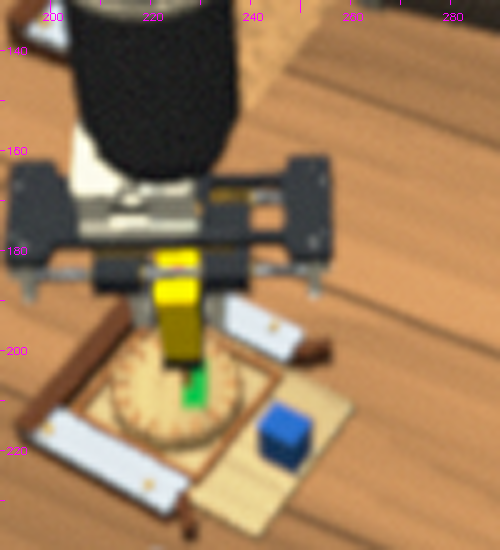

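View pics/c16b.png

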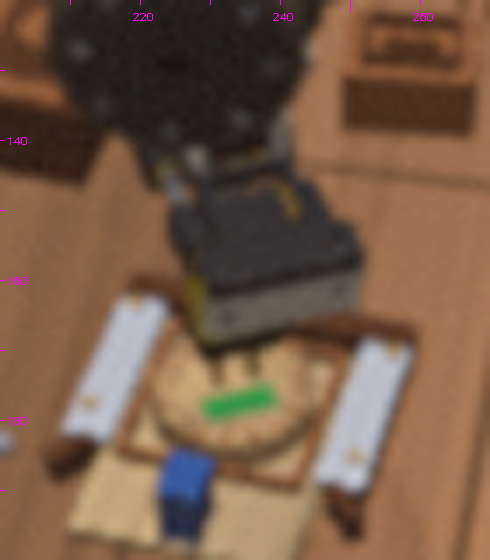

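View pics/c16c.png

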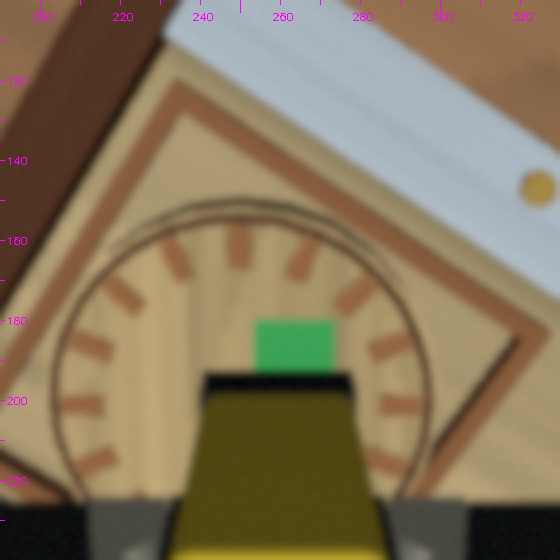

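>>> {"op": "play_rows", "data": {"targets": [[0.001,0.005,0.004,-0.0026,0.0024,-0.006,0],[0,0,0,0,0,0,0]]}}

```text
t: 16.7
eef_pos: [0.5527, -0.1188, 0.1081]
ee_rot: [-3.14, 0.003, -2.651]
force: [0.8, 0.3, -1.9]
width: 0.0258
```

```bash
python3 st.py -2.651
```

```text
t 16.7 pos [ 0.5527 -0.1188  0.1081] rot [-3.1402  0.0034 -2.6508] F [ 0.83  0.33 -1.88] w 0.0258 q [ 0.13  0.3  -0.4   0.   -0.87 -1.21]
turn to goal [-0.0004  0.0037 -0.0002]
```

>>> {"op": "play_rows", "data": {"targets": [[0,0.003,0,-0.0007,0,-0.006,0],[0,0,0,0,0,-0.003,0],[0,0,0,0,0,0,0]]}}

```text
t: 17.08
eef_pos: [0.5521, -0.1186, 0.0987]
ee_rot: [-3.142, 0.001, -2.65]
force: [-0.1, -0.1, -1.5]
width: 0.0257
```

```bash
python3 st.py -2.651; python3 look.py 17 wrist side scene; python3 - <<'E'
import pickle;from fit import *
d=pickle.load(open("f_17.pkl","rb"));
crop(d['scene'][0],205,180,255,225,12,"pics/c17.png")
crop(d['side'][0],215,155,255,190,14,"pics/c17b.png")
E
```

```text
t 17.075 pos [ 0.5521 -0.1186  0.0987] rot [-3.1415e+00  8.0000e-04 -2.6504e+00] F [-0.13 -0.06 -1.49] w 0.0257 q [ 0.13  0.31 -0.41 -0.   -0.85 -1.21]
turn to goal [-0.0003  0.0007 -0.0006]
{'t': np.float64(17.175), 'eef_pos': array([ 0.5523, -0.1187,  0.099 ]), 'ee_rot': array([-3.1413e+00,  1.1000e-03, -2.6503e+00]), 'force': array([ 0.0958,  0.3347, -2.0536]), 'moment': array([ 0.0178, -0.0772,  0.0032]), 'width': np.float64(0.0258)}
```

View pics/c17.png

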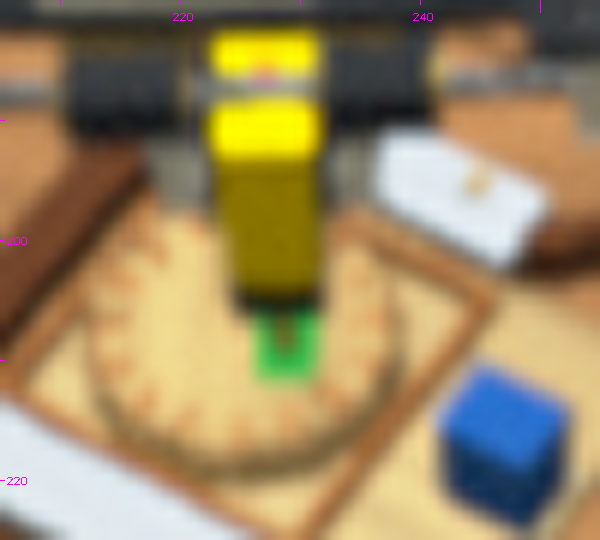

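View pics/c17b.png

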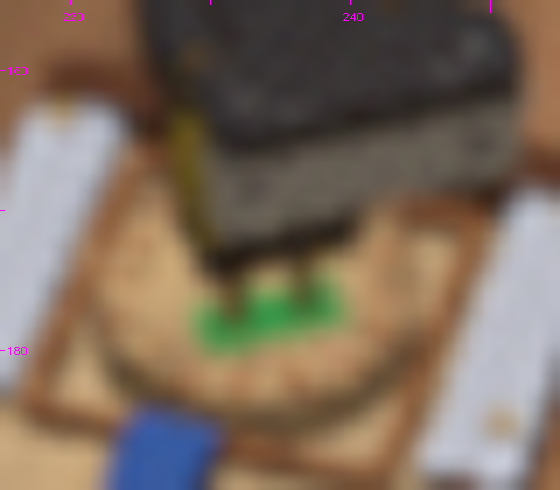

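>>> {"op": "play_rows", "data": {"targets": [[0,0,0,0,0,-0.003,0],[0,0,0,0,0,0,0]], "grip_force": 40}}

```text
t: 17.48
eef_pos: [0.5526, -0.1187, 0.0965]
ee_rot: [-3.141, 0.002, -2.65]
force: [-2.5, 1.0, 1.0]
width: 0.0256
```

```bash
python3 st.py -2.651
```

```text
t 17.475 pos [ 0.5526 -0.1187  0.0965] rot [-3.1408e+00  1.9000e-03 -2.6502e+00] F [-2.53  1.02  1.03] w 0.0256 q [ 0.13  0.31 -0.41  0.   -0.84 -1.21]
turn to goal [-0.0002  0.0021 -0.0008]
```

>>> {"op": "play_rows", "data": {"targets": [[0,0,0,0,0,-0.002,0],[0,0,0,-0.0003,0,-0.0015,0],[0,0,0,0,0,0,0]]}}

```text
t: 17.85
eef_pos: [0.5527, -0.1188, 0.0935]
ee_rot: [-3.14, 0.003, -2.65]
force: [-0.9, 0.6, 3.0]
width: 0.0261
```

```bash
python3 st.py -2.651
```

```text
t 17.85 pos [ 0.5527 -0.1188  0.0935] rot [-3.1402e+00  2.7000e-03 -2.6499e+00] F [-0.89  0.6   2.99] w 0.0261 q [ 0.13  0.31 -0.42  0.   -0.83 -1.21]
turn to goal [-0.0001  0.0031 -0.0011]
```

>>> {"op": "play_rows", "data": {"targets": [[0,0.003,0,-0.0004,0,-0.0022,0],[0,0,0,0,0,0,0],[0,0,0,0,0,0,0]]}}

```text
t: 18.23
eef_pos: [0.5528, -0.1187, 0.0918]
ee_rot: [-3.141, 0.001, -2.65]
force: [-1.2, 0.1, 4.4]
width: 0.0258
```

```bash
python3 st.py -2.651; python3 look.py 18 wrist side scene;python3 look.py 18b scene;python3 look.py 18c scene; python3 - <<'E'
import pickle;from fit import *
d=pickle.load(open("f_18.pkl","rb"));
crop(d['scene'][0],195,170,265,235,10,"pics/c18.png")
crop(d['side'][0],200,145,265,205,10,"pics/c18b.png")
E
```

```text
t 18.225 pos [ 0.5528 -0.1187  0.0918] rot [-3.1411e+00  9.0000e-04 -2.6496e+00] F [-1.17  0.15  4.38] w 0.0258 q [ 0.13  0.32 -0.42  0.   -0.83 -1.21]
turn to goal [ 0.0001  0.001  -0.0014]
{'t': np.float64(18.325), 'eef_pos': array([ 0.5528, -0.1187,  0.0917]), 'ee_rot': array([-3.1411e+00,  9.0000e-04, -2.6496e+00]), 'force': array([-1.4687,  0.5219,  3.9093]), 'moment': array([ 0.2402,  0.4626, -0.0149]), 'width': np.float64(0.0258)}
{'t': np.float64(18.375), 'eef_pos': array([ 0.5528, -0.1187,  0.0917]), 'ee_rot': array([-3.1411e+00,  9.0000e-04, -2.6496e+00]), 'force': array([-1.315 ,  0.781 ,  3.5076]), 'moment': array([ 0.2455,  0.4512, -0.0502]), 'width': np.float64(0.0258)}
{'t': np.float64(18.425), 'eef_pos': array([ 0.5528, -0.1187,  0.0917]), 'ee_rot': array([-3.1411e+00,  9.0000e-04, -2.6496e+00]), 'force': array([-0.0744,  0.0565,  3.7963]), 'moment': array([0.2719, 0.38  , 0.0324]), 'width': np.float64(0.0259)}
```

View pics/c18.png

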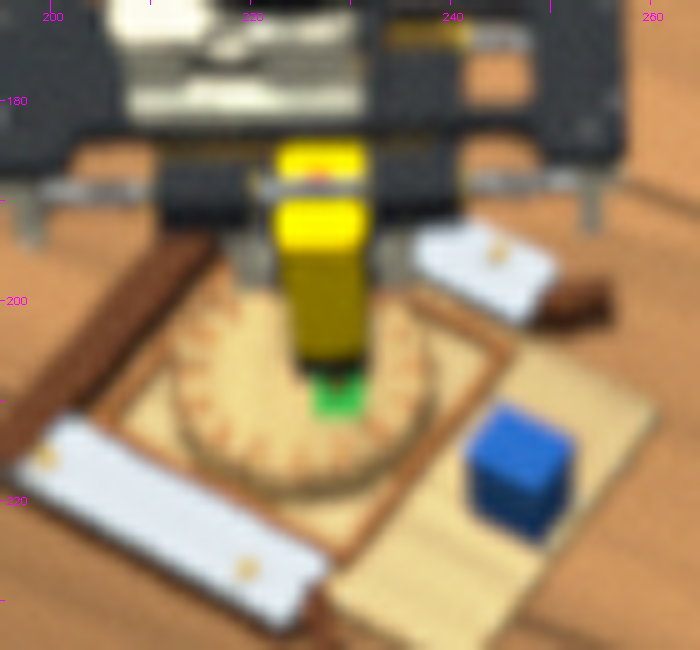

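View pics/c18b.png

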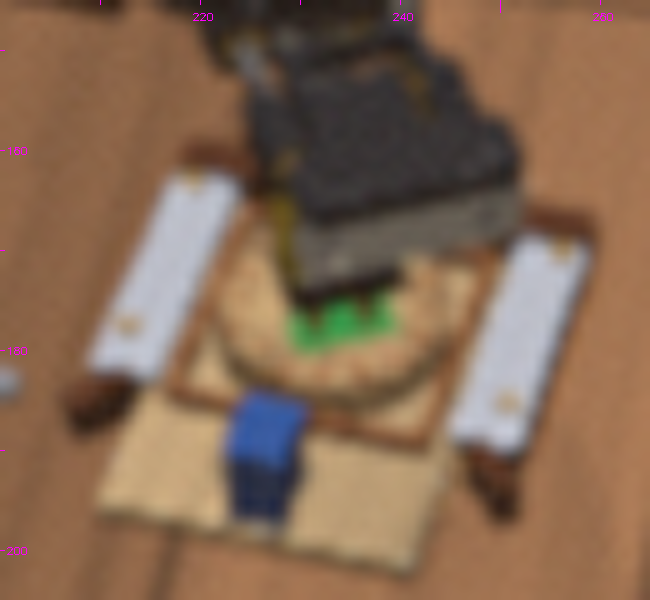

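View pics/wrist_18.png

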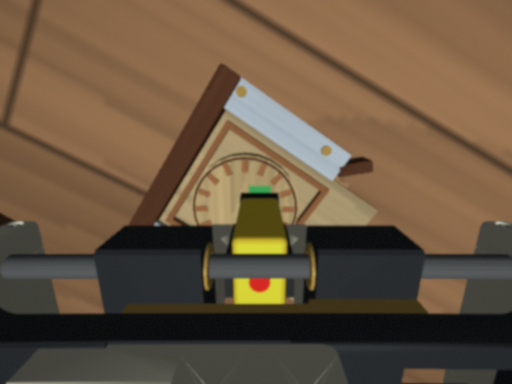

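```bash
python3 -c "
from station import *
print(job_done())"
```

```text
the job is handed in; nothing more can be done
None
```

I slid the tray into the smaller jig until it met the back stop and let go of it. I then drew the yellow meter out of its stand and handed the job in at about 18.4 s while still holding the meter on the green strip. `job_done()` gives no verdict.

**Tray**
- It stopped dead at the back stop, with about 23 N of push.
- From above, after I let go, its handle was about 3 mm from home, almost all of it sideways, and within about 0.002 rad of the jig's direction. The limits are 6 mm and 0.06 rad.
- In the last pictures it was still under both lips and had not moved.

**Meter**
- The gripper is closed on it at about 26 mm with 40 N, upright to within about 0.001 rad going by the tool.
- The tool's yaw was within 0.002 rad of the strip's measured direction, and its centre was within about 1 mm of the strip's centre as the wrist camera gave it.
- The side and scene cameras put the strip up to about 3 mm from the wrist camera's figure, still inside the 7 mm allowed. Both pins look to be on the green.

**Press**
- The pins are pushed in about 7 mm, worked out from the height of the tool.
- The upward force changed by about 6 N from the free-hanging reading, which fits the pins' spring rate at that depth.
- The last three readings were steady to within about 0.4 N, with the arm still.

None of my moves passed low over the mallet, gouge, box or tape, and they looked undisturbed in the last full view, though I did not measure their positions. No check failed.

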